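# Fan out the turn-order tiles

## Robot

A 6-joint arm with a two-finger parallel gripper is mounted at the origin on the work surface. World frame = base frame: x ahead of the robot, y to its left, z up, the work surface at z = 0. Lengths are in m, angles in degrees, forces in N, time in s.
With the tool pointing down it reaches from about 0.35 to 0.875 m from the base axis. Payload 4.2 kg.
Tool frame: the origin (TCP) lies midway between the tips of the shut fingers; the grasp point (between the pads) lies 19 mm behind it; y points along the fingers, z is the direction in which the jaws open and shut, and the axes are right-handed (so a half turn about y gives the same grasp; the last joint's range is limited). The gripper opens to 87 mm and grips with 3 to 60 N. Pads are 19 mm wide; open, the fingers measure 117 mm over their backs; the gripper's body (75 mm by 190 mm) begins 51 mm behind the grasp point.
Start: joints at [-58.35, 22.042, 0.453, 0, -68.411, -14.817], TCP at [0.181, -0.598, 0.223] pointing down, gripper open.
Joint ranges: [-179.83, 179.83], [-69.29, 118.12], [-61.27, 80.66], [-181.25, 117.63], [-171.15, -9.14], [-177.46, 177.46]. Speed limits (degrees/s): [159.86, 159.86, 180, 180, 180, 180].

## Interface

Orientations are given as [roll, pitch, yaw] about the fixed x, y, z axes, in that order (R = Rz(yaw) Ry(pitch) Rx(roll)).
In Python, from workcell import env gives the robot as it stands. The module is installed in compiled form; this text tells all that it offers. Calls block until the motion is done:
- env.goto(position, orientation): joint-space move of the TCP to a pose.
- env.move_straight(position, rotation=None, rate=0.15, force_limit=None): straight line of the TCP; rotation=None keeps the orientation; rate is the mean speed in m/s. With force_limit (N) it stops when the force on the tool has changed by that much, and returns True; else False.
- env.set_joints(angles): joint-space move.
- env.gripper_to(opening, grasp_force=None): opening from 0.0 (shut) to 1.0 (fully open); grasp_force is the grip in N (None keeps the last); returns when the fingers have stopped.
- env.dwell(seconds).
- env.inverse_kinematics(position, orientation): joint angles nearest the present ones, or None.
- env.read_state(): the state.
- env.grab_frame(name): name is "scene" or "side" or "wrist"; returns a dict with "image" (420x560x3 uint8, blue, green, red), "fx", "fy", "cx", "cy" (pixels), "position" and "orientation" of the camera in the world. Camera axes: x right, y up, looking along -z (the intrinsics and any distortion apply to the point x, -y, -z); pixel columns grow to the right and rows downward; lengths in m; the calibration is good to about 2 mm. A picture is of the moment at which its call begins. There is no depth.
A pose or a line that the arm cannot do raises env.Unreachable and nothing moves.
- env.close_job(): hands the job in, once; it reports no verdict.
Trained networks look in a picture, given as the dict that the camera call returned (one of the last four; its "shot" number tells which), for a name from the list of things; names that differ only in an ending like _2 or _b are one class to them, and where a whole thing is asked for, a point or a joint stands for the part that bears it (a point fixed in the world has none). Each returns a list of dicts, best first, with "score" (0 to 1); they miss things now and then, are a little off and sometimes report something else, mostly with a low value. They report only what shows in the picture. A call takes as long as a camera call. They do not tell look-alikes from the thing itself.
- env.search_frame(picture, thing): "xyz" ([x, y, z] in m, in world coordinates, good to about 4 mm: the middle of the surface that is visible of it).
- env.trace(picture, thing): "mask" (420x560 bool, what is visible of it).
The state is a dict: "clock": time; "joint_positions": joint angles; "qvel": joint speeds; "joint_torque": joint torques, N m; "position": TCP position; "tool_rot": TCP orientation; "force": force on the tool from outside, world axes, zero at the start; "wrist_torque": the same for the moment, N m; "opening": opening from 0.0 (shut) to 1.0 (fully open).
Only numpy, scipy, OpenCV 4.12 (cv2) and the standard library are available. Lean on these libraries where they do the work, as an engineer would, in place of code of your own. Each camera call takes 0.05 s, during which the arm holds its last target.

## Task

Set out the turn order for the next game: the red tile is already fixed in the dark tray, so lay the yellow tile in line with it, lapping about a third of its length over the red tile's free end, with its other end down on the tray floor, then lay the blue tile over the yellow one's free end in the same way, like roof shingles. The green and white tiles are not in play; do not knock over or push away the porcelain knight.

Things in the scene. Friction and masses are not known exactly. Their poses are not given: they have to be found in the camera images.
- tray: Dark fixed tray, 240 x 150 mm. Origin: centre of its underside, z up, x along its length, from the red tile to the empty end. Floor 8 mm over the table; end lips 14 mm over the table and 8 thick, side lips 12 high and 6 thick. A red tile, 80 x 45 x 10 mm, is fixed flat on the floor, length along x, centre at x = -70 mm, y = 0; top 18 mm over the table, free end at x = -30 mm.
- yellow_tile: Yellow painted wooden tile, 80 x 45 x 10 mm, loose, lying flat on the table at the start. Origin at the centre of its underside; x along the 80 mm length, y along the 45 mm width, z up. It looks the same either way round. About 40 g. Green and white tiles of the same size are bystanders.
- blue_tile: Blue painted wooden tile, 80 x 45 x 10 mm, loose, lying flat on the table at the start. Origin at the centre of its underside; x along the 80 mm length, y along the 45 mm width, z up. It looks the same either way round. About 40 g.
- knight: White porcelain chess knight, 70 mm tall, foot 34 mm across, standing loose on the table near the tray. Origin at the centre of its foot, z up. To be left standing where it is.
Mind the look-alikes: they are no part of the job. Of the things that look like the blue_tile, the smallest one is meant. There is more than one size of the yellow_tile; the one meant has the size given above.

How it is judged:
By the outcome, as a careful person would: the job done as asked, in the order asked, and still so for the second after the job is handed in, with the robot touching nothing.
It also fails if it takes over 54 s, if anything falls off the work surface, if the arm or the gripper's body presses on something with over 40 N, if the wrist force passes 120 N, or if a joint passes its speed limit or range.

## Working session

There is one attempt and no reset: what is moved stays moved. The work goes in short steps, each a Python script; the robot and the scene stay as the last script left them, time stands still between calls to the robot, and variables do not carry over. Pictures are saved under pics/ and viewed, and the job is handed in when it is done.

```bash
mkdir -p pics; python3 - <<'E'
from workcell import env
import cv2,pickle
s=env.read_state();print(s)
for n in ["scene","side","wrist"]:
    f=env.grab_frame(n);cv2.imwrite(f"pics/{n}0.png",f["image"])
    pickle.dump(f,open(f"{n}0.pkl","wb"))
    print(n,{k:v for k,v in f.items() if k!="image"})
    for t in ["tray","yellow_tile","blue_tile","knight"]:
        for d in env.search_frame(f,t): print(t,d)
print(env.read_state()["clock"])
E
```

```text
{'clock': 0.0, 'joint_positions': array([-5.83503022e+01,  2.20909583e+01,  3.79808407e-01, -2.69823593e-02,
       -6.84118720e+01, -1.48140773e+01]), 'qvel': array([ 0.03068455,  0.11528374,  0.05395109, -0.03105539, -0.00800497,
        0.03534146]), 'joint_torque': array([ 4.47831471e-04, -3.90664744e+01,  1.87407285e+01,  4.21987295e+00,
        1.10830029e-02, -1.79501621e-04]), 'position': array([ 0.18082482, -0.59764109,  0.22146293]), 'tool_rot': array([-8.98746556e+01,  7.22017970e-03,  1.68256738e+01]), 'force': array([-0.54567797,  0.13902454,  0.23790761]), 'wrist_torque': array([ 0.01648804,  0.00216471, -0.04285551]), 'opening': 0.9964047384240673}
scene {'fx': 492.27523447330725, 'fy': 492.27523447330725, 'cx': 287.98185272848673, 'cy': 211.48317357131353, 'position': array([ 1.10342487, -0.90624334,  0.62687625]), 'orientation': array([58.54372893, -1.14673918, 31.64403409]), 'shot': 1}
tray {'xyz': [0.5228, 0.2182, 0.0075], 'score': 0.67}
yellow_tile {'xyz': [0.4774, -0.0955, 0.0061], 'score': 0.79}
yellow_tile {'xyz': [0.4628, 0.0116, 0.0077], 'score': 0.46}
blue_t
[... 433 characters left out ...]
, -0.39973436, -4.78864707]), 'shot': 2}
tray {'xyz': [0.5168, 0.2168, 0.0042], 'score': 0.85}
tray {'xyz': [0.6222, -0.1344, 0.01], 'score': 0.58}
yellow_tile {'xyz': [0.4752, -0.1012, 0.0048], 'score': 0.92}
blue_tile {'xyz': [0.4347, -0.4, 0.0135], 'score': 0.92}
blue_tile {'xyz': [0.7368, -0.3955, 0.0141], 'score': 0.7}
blue_tile {'xyz': [0.6235, -0.1335, 0.0128], 'score': 0.62}
knight {'xyz': [0.7241, -0.0199, 0.0359], 'score': 0.76}
wrist {'fx': 327.6844861289402, 'fy': 327.6844861289402, 'cx': 276.013783636067, 'cy': 210.61754010795173, 'position': array([ 0.11087874, -0.6184281 ,  0.38465366]), 'orientation': array([-1.54881747e+01,  3.92533074e-03,  1.06883361e+02]), 'shot': 3}
0.75
```

View pics/scene0.png

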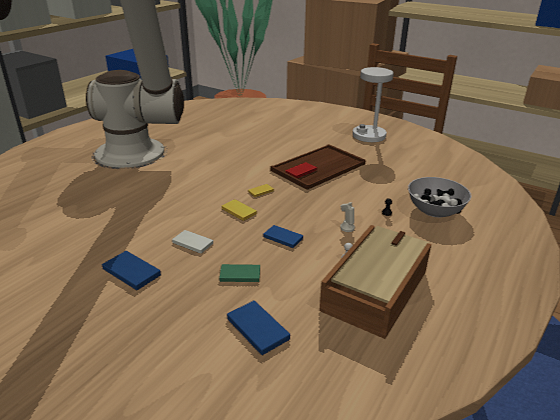

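View pics/side0.png

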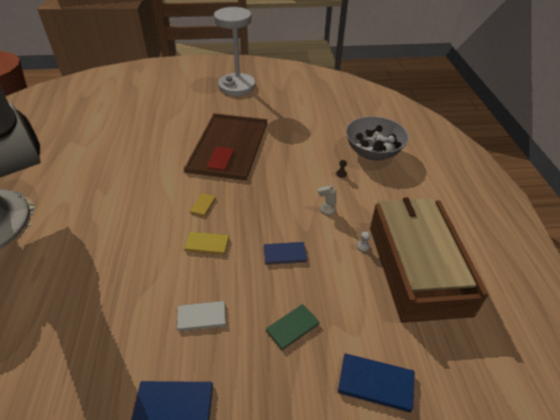

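Side view: the yellow candidates are at (207,243), the larger one, and (203,205), which is smaller. The blue candidates are at (285,253), the smallest, plus (377,382) and (172,400), both larger. I'll fit cuboids to the masks to get sizes and poses.

```bash
cat > h.py <<'E'
import numpy as np,cv2
from scipy.spatial.transform import Rotation as Ro
from scipy.optimize import minimize
def proj(f,P):
    R=Ro.from_euler('xyz',f["orientation"],degrees=True).as_matrix()
    c=(np.atleast_2d(P)-f["position"])@R
    return np.c_[f["cx"]+f["fx"]*c[:,0]/-c[:,2], f["cy"]-f["fy"]*c[:,1]/-c[:,2]]
def unproj(f,uv,z):
    R=Ro.from_euler('xyz',f["orientation"],degrees=True).as_matrix()
    uv=np.atleast_2d(uv).astype(float)
    d=np.c_[(uv[:,0]-f["cx"])/f["fx"],-(uv[:,1]-f["cy"])/f["fy"],-np.ones(len(uv))]@R.T
    return f["position"]+d*((z-f["position"][2])/d[:,2])[:,None]
def box(x,y,yaw,L,W,z0,z1):
    c=np.array([[a,b,0] for a in(-L/2,L/2) for b in(-W/2,W/2)])
    c=c@Ro.from_euler('z',yaw,degrees=True).as_matrix().T+[x,y,0]
    return np.r_[c+[0,0,z0],c+[0,0,z1]]
def sil(f,pts,S=4):
    m=np.zeros((420*S,560*S),np.uint8)
    h=cv2.convexHull(((proj(f,pts)+.5)*S*16-8).astype(np.float32)).astype(np.int32)
    cv2.fillPoly(m,[h],1,shift=4); return m
def fit(fs,ms,x0,size=None,zh=(0,.01),crop=15):
    """x,y,yaw(,L,W) by silhouette IoU"""
    S=4
    big=[]
    for m in ms:
        big.append(cv2.resize(m.astype(np.float32),None,fx=S,fy=S,interpolation=cv2.INTER_CUBIC)>.5)
    def cost(p):
        q=p if size is None else [*p,*size]
        c=0
        for f,b in zip(fs,big):
            s=sil(f,box(*[q[0]*.01,q[1]*.01,q[2]*5],*( [q[3]*.01,q[4]*.01] if size is None else size),*zh),S)>0
            c+=1-(s&b).sum()/max(1,(s|b).sum())
        return c/len(fs)
    best=None
    for yaw in x0[2]:
        p=[x0[0]*100,x0[1]*100,yaw/5]+([] if size else [8,4.5])
        n=len(p);sim=np.array([p]+[[p[j]+(1.0 if j==i else 0) for j in range(n)] for i in range(n)])
        r=minimize(cost,p,method='Nelder-Mead',options=dict(initial_simplex=sim,xatol=.005,fatol=1e-4,maxiter=150))
        if best is None or r.fun<best.fun:best=r
    p=best.x; return np.r_[p[0]*10,p[1]*10,p[2]*5,p[3:]*10].round(1),best.fun
E
python3 - <<'E'
from workcell import env
from h import *
import pickle
fs=[env.grab_frame(n) for n in("scene","side")]
M={}
for t in ["tray","yellow_tile","blue_tile","knight"]:
    M[t]=[env.trace(f,t) for f in fs]
    for i,l in enumerate(M[t]):
        for d in l:
            ys,xs=np.nonzero(d["mask"]);print(t,i,d["score"],xs.mean().round(),ys.mean().round(),len(xs))
pickle.dump((fs,M),open("m.pkl","wb"));print(env.read_state()["clock"])
E
```

```text
tray 0 0.94 317.0 166.0 2293
tray 1 0.88 228.0 147.0 3751
yellow_tile 0 0.67 238.0 210.0 425
yellow_tile 0 0.64 260.0 190.0 197
yellow_tile 1 0.94 207.0 243.0 823
yellow_tile 1 0.94 203.0 205.0 359
blue_tile 0 0.89 131.0 270.0 1284
blue_tile 0 0.65 257.0 327.0 1831
blue_tile 0 0.56 283.0 236.0 544
blue_tile 1 0.93 378.0 382.0 3090
blue_tile 1 0.8 173.0 400.0 2958
blue_tile 1 0.61 285.0 253.0 850
blue_tile 1 0.16 329.0 200.0 369
knight 0 0.79 347.0 218.0 326
knight 1 0.68 328.0 200.0 400
1.25
```

```bash
python3 - <<'E'
from h import *
import pickle
fs,M=pickle.load(open("m.pkl","rb"))
mk=lambda t,i,k:M[t][i][k]["mask"]
Y=range(0,180,30)
for nm,ms,c in [("Y1",[mk("yellow_tile",0,0),mk("yellow_tile",1,0)],(.476,-.099)),("Y2",[mk("yellow_tile",0,1),mk("yellow_tile",1,1)],(.463,.011)),
  ("B",[mk("blue_tile",0,2),mk("blue_tile",1,2)],(.626,-.135))]:
    print(nm,fit(fs,ms,(*c,Y)))
    if nm!="Y2":
        print(nm,"fixed",fit(fs,ms,(*c,Y),(.08,.045)))
        for f,m in zip(fs,ms): print("   single",fit([f],[m],(*c,Y),(.08,.045)))
for ms_,f_ in [([mk("tray",0,0),mk("tray",1,0)],fs),([mk("tray",0,0)],fs[:1]),([mk("tray",1,0)],fs[1:])]:
    print("tray",fit(f_,ms_,(.52,.217,Y),(.24,.15),(0,.013)))
cv2.imwrite("pics/crops.png",np.vstack([cv2.resize(fs[1]["image"][110:280,170:370],None,fx=3,fy=3,interpolation=cv2.INTER_CUBIC)]))
E
```

```text
Y1 (array([475.3, -92.6, -10.9,  77.5,  43.4]), np.float64(0.04706593254136887))
Y1 fixed (array([475. , -92.6, -11.6]), np.float64(0.0666258834735532))
   single (array([473.4, -92.2,  -9.9]), np.float64(0.06781529979324608))
   single (array([475.9, -92.3, -11.2]), np.float64(0.060139058132033574))
Y2 (array([463.7,  18.3,  66.9,  55.2,  30.4]), np.float64(0.06111426106249229))
B (array([ 625.5, -129.5,   90.1,   42.5,   79.1]), np.float64(0.04208897030592307))
B fixed (array([ 625.5, -129.4,    0.7]), np.float64(0.05661508726090658))
   single (array([ 6.253e+02, -1.297e+02,  5.000e-01]), np.float64(0.05014326647564471))
   single (array([ 6.259e+02, -1.295e+02, -2.000e-01]), np.float64(0.05869700964407132))
tray (array([520. , 230. ,  74.8]), np.float64(0.034870790245081384))
tray (array([519.1, 228.5,  74.8]), np.float64(0.03212553343759117))
tray (array([520. , 230.9,  74.6]), np.float64(0.032154340836012874))
```

```bash
ls pics
```

```text
crops.png
scene0.png
side0.png
wrist0.png
```

View pics/crops.png

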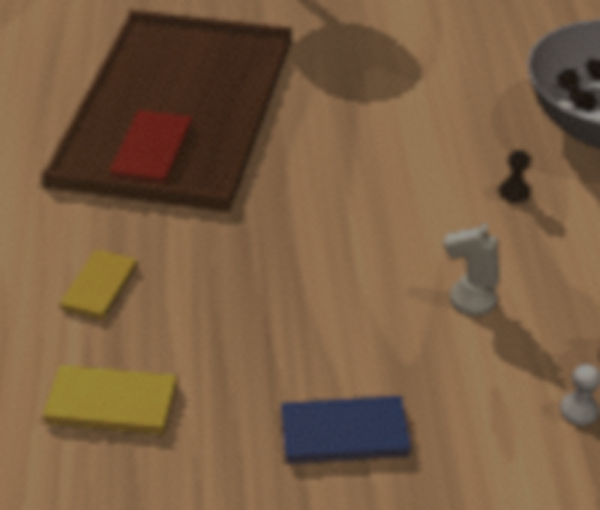

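```bash
cat >> h.py <<'E'
def tool(yaw,tilt=0,flip=1):
    """tile x axis at yaw, pitched down by tilt; fingers along -normal; jaws across tile width"""
    R=Ro.from_euler('z',yaw,degrees=True)*Ro.from_euler('y',tilt,degrees=True)
    m=R.as_matrix(); y=-m[:,2]; z=flip*m[:,1]; x=np.cross(y,z)
    return Ro.from_matrix(np.c_[x,y,z]).as_euler('xyz',degrees=True), m
TR=Ro.from_euler('z',74.8,degrees=True).as_matrix(); T0=np.array([.520,.230,0])
def tw(p): return T0+TR@np.array(p)
E
python3 - <<'E'
from h import *
import pickle
from workcell import env
fs,M=pickle.load(open("m.pkl","rb"))
Y=[45,75,105]
ms=[]
for f in fs:
    hsv=cv2.cvtColor(f["image"],cv2.COLOR_BGR2HSV)
    m=((hsv[...,0]<8)|(hsv[...,0]>172))&(hsv[...,1]>170)&(hsv[...,2]>60)
    n,l,st,ce=cv2.connectedComponentsWithStats(m.astype(np.uint8))
    u=proj(f,tw([-.07,0,.018]))[0]
    k=min(range(1,n),key=lambda i:np.hypot(*(ce[i]-u)) if st[i,4]>50 else 1e9)
    print(u,ce[k],st[k]); ms.append(l==k)
print("red expected",tw([-.07,0,0]))
print(fit(fs,ms,(.50,.16,Y),(.08,.045),(.008,.018)))
for f,m in zip(fs,ms): print(fit([f],[m],(.50,.16,Y),(.08,.045),(.008,.018)), fit([f],[m],(.50,.16,Y),None,(.008,.018)))
print("lamp",unproj(fs[0],[370,136],.01),unproj(fs[1],[237,88],.01))
for n,p,yaw,t in [("Y",[.475,-.0925,.002],-11.3,0),("B",[.6255,-.1295,.002],.3,0),("pl1",tw([-.017,0,.02]),74.8,10.8),("pl2",tw([.037,0,.02]),74.8,10.6)]:
    for o in(0,180):
      for fl in(1,-1):
        if t and o: continue
        e,_=tool(yaw+o,t,fl); q=env.inverse_kinematics(list(p),list(e)); print(n,o,fl,None if q is None else np.round(q))
E
```

```text
[301.04172428 168.37179407] [300.13852814 168.84848485] [285 162  32  16 231]
[220.76097319 157.34654545] [219.95116279 158.02325581] [207 146  27  25 430]
red expected [0.50164676 0.16244885 0.        ]
(array([499.2, 167.1,  75.3]), np.float64(0.19910325029776166))
(array([496.7, 165.4,  81.9]), np.float64(0.26537152012817944)) (array([495.4, 166.5,  74.9,  74.2,  31.3]), np.float64(0.10451244813278004))
(array([500.6, 168.8,  75.1]), np.float64(0.13136932608420782)) (array([499.8, 167.2,  73.9,  73. ,  41.6]), np.float64(0.051492431744235345))
lamp [[0.56068898 0.50345954 0.01      ]] [[0.54617831 0.5008237  0.01      ]]
Y 0 1 [   8.   25.  -34.   -0.  -31. -110.]
Y 0 -1 [  8.  25. -34.   0. -31.  70.]
Y 180 1 [  8.  25. -34.   0. -31.  70.]
Y 180 -1 [   8.   25.  -34.   -0.  -31. -110.]
B 0 1 [  3.  36. -11.  -0. -43. -92.]
B 0 -1 [  3.  36. -11.   0. -43.  88.]
B 180 1 [  3.  36. -11.   0. -43.  88.]
B 180 -1 [  3.  36. -11.  -0. -43. -92.]
pl1 0 1 [ 42.  32. -20.   8. -47. -63.]
pl1 0 -1 [ 42.  32. -20.   8. -47. 117.]
pl2 0 1 [ 45.  34. -14.   7. -51. -65.]
pl2 0 -1 [ 45.  34. -14.   7. -51. 115.]
```

```bash
python3 - <<'E'
from workcell import env
from h import *
import pickle
e,_=tool(-11.3)
env.goto([.475,-.0925,.12],list(e))
f=env.grab_frame("wrist");cv2.imwrite("pics/wy.png",f["image"])
t=env.trace(f,"yellow_tile")
for d in t:
    ys,xs=np.nonzero(d["mask"]);print(d["score"],xs.mean(),ys.mean(),len(xs),xs.min(),xs.max(),ys.min(),ys.max())
    print(fit([f],[d["mask"]],(.475,-.0925,[-10,0]),(.08,.045)),fit([f],[d["mask"]],(.475,-.0925,[-10,0])))
s=env.read_state();print(s["clock"],s["position"],s["force"])
E
```

```text
0.84 403.55604470030477 164.68980697595666 2953 365 444 139 190
(array([475. , -92.5, -10. ]), np.float64(1.0)) (array([475. , -92.5, -10. ,  80. ,  45. ]), np.float64(1.0))
0.55 277.34922258592474 201.47974631751228 4888 250 305 156 248
(array([472.5, -90.5, -11.2]), np.float64(0.022579827673593567)) (array([472.5, -90.4, -11.2,  80. ,  45.3]), np.float64(0.021052365547917562))
3.4833 [ 0.47508448 -0.09304715  0.12007171] [-0.4545061   0.42403598  0.5455505 ]
```

View pics/wy.png

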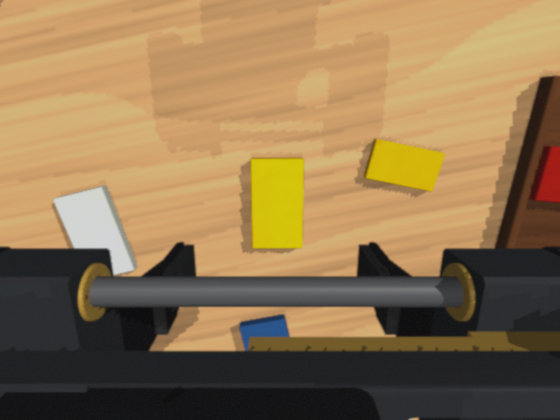

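Wrist view: the yellow tile at (277,203) is centred between the fingers, and its fitted size is 80x45. Grasping it now.

```bash
python3 - <<'E'
from workcell import env
from h import *
e,_=tool(-11.2)
env.gripper_to(0.8,15)
env.move_straight([.4725,-.0905,.03],list(e),rate=.2)
print(env.move_straight([.4725,-.0905,.002],rate=.06,force_limit=8))
env.gripper_to(0.0,15)
s=env.read_state();print(s["clock"],s["position"],s["force"],s["opening"])
env.move_straight([.4725,-.0905,.15],rate=.25)
s=env.read_state();print(s["clock"],s["position"],s["force"],s["opening"])
e,_=tool(74.8)
env.goto(list(tw([-.017,0,.14])),list(e))
f=env.grab_frame("wrist");cv2.imwrite("pics/wt.png",f["image"])
import pickle
t=env.trace(f,"tray");pickle.dump((f,t),open("wt.pkl","wb"))
for d in t: ys,xs=np.nonzero(d["mask"]);print(d["score"],xs.mean(),ys.mean(),len(xs))
s=env.read_state();print(s["clock"],s["position"],s["tool_rot"],e,s["opening"])
E
```

```text
False
5.9 [ 0.4725406  -0.09051156  0.00214766] [-0.04110975  0.00165181  1.51416977] 0.5174016891751717
6.6417 [ 0.47136035 -0.09042993  0.14884078] [-0.61969425  0.17152198 -0.72899782] 0.5172673023211887
0.8 281.0360110803324 157.910164074153 23465
7.9167 [0.5154588  0.21232046 0.13962563] [-8.99621710e+01  4.94271803e-02  7.46746767e+01] [-90.    0.   74.8] 0.5152670807989622
```

View pics/wt.png

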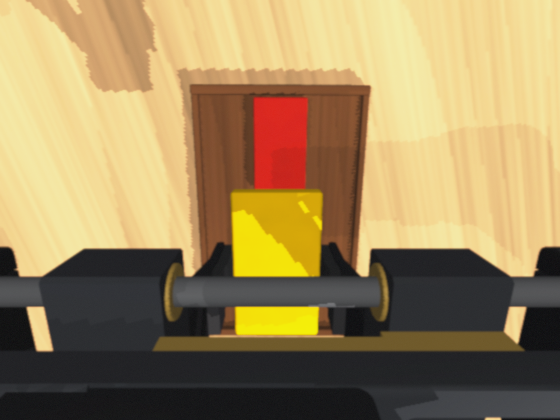

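```bash
python3 - <<'E'
from h import *
import pickle
f,t=pickle.load(open("wt.pkl","rb"))
hsv=cv2.cvtColor(f["image"],cv2.COLOR_BGR2HSV)
m=((hsv[...,0]<8)|(hsv[...,0]>172))&(hsv[...,1]>170)&(hsv[...,2]>100)
n,l,st,ce=cv2.connectedComponentsWithStats(m.astype(np.uint8));k=1+st[1:,4].argmax();print(st[k])
r=l==k
E=[]
for y in range(100,186,6):
    xs=np.nonzero(r[y])[0];E.append((xs.min(),y,xs.max()+1))
E=np.array(E,float)
A=unproj(f,E[:,:2],.018)-T0; B=unproj(f,E[:,[2,1]],.018)-T0
A=A@TR;B=B@TR
print("width",np.linalg.norm(A-B,axis=1).mean(),"y of mid (tray frame est, mm)",((A+B)/2*1e3)[[0,-1]].round(1))
top=np.nonzero(r[:,280])[0].min();print("red top row",top,(unproj(f,[281,top],.018)-T0)@TR*1e3,"expect -110")
print("tray corners",((unproj(f,[[191,86],[370,86]],.014)-T0)@TR*1e3).round(1),"expect -120,+-75")
# held tile expected
s=np.array([.5154588,.21232046,.13962563])
Rz=Ro.from_euler('z',74.67,degrees=True).as_matrix()
P=np.array([[a,b,c] for c in(-.002,.008) for a in(-.04,.04) for b in(-.0225,.0225)])
print(proj(f,s+P@Rz.T).round(1))
mm=cv2.inRange(hsv,(18,120,100),(38,255,255));print(cv2.boundingRect(mm))
E
```

```text
[ 253   96   55   93 4956]
width 0.04561060799210919 y of mid (tray frame est, mm) [[-106.2    4.6   18. ]
 [ -36.3    4.4   18. ]]
red top row 97 [[-108.51012655    5.03361683   18.        ]] expect -110
tray corners [[-117.4  -69.    14. ]
 [-117.3   78.4   14. ]] expect -120,+-75
[[229.8 185.3]
 [318.6 185.4]
 [234.8 323. ]
 [313.5 323.1]
 [227.  189.2]
 [321.2 189.4]
 [232.6 334. ]
 [315.6 334.1]]
(154, 189, 368, 161)
```

```bash
cat >> h.py <<'E'
T0=np.array([.518,.2326,0]); TR=Ro.from_euler('z',74.7,degrees=True).as_matrix()
def tcp_for(Lx,Lz,th,g=.002):
    a=np.radians(th); return np.array([Lx-.04*np.cos(a)+g*np.sin(a),0,Lz+.04*np.sin(a)+g*np.cos(a)])
E
python3 - <<'E'
from workcell import env
from h import *
e,_=tool(74.7,10.8)
p=tcp_for(.0224,.008,10.8);print(p)
env.goto(list(tw(p+[0,0,.06])),list(e))
env.move_straight(list(tw(p+[0,0,.008])),rate=.1)
s=env.read_state();print(s["position"],tw(p+[0,0,.008]),s["force"])
h=env.move_straight(list(tw(p+[0,0,-.002])),rate=.02,force_limit=4)
s=env.read_state();print(h,s["clock"],(s["position"]-tw(p))@TR*1e3,s["force"],s["opening"])
env.gripper_to(.72)
env.move_straight(list(tw(p+[0,0,.06])),rate=.15)
e,_=tool(74.7)
env.move_straight(list(tw([-.017,0,.16])),list(e),rate=.2)
for n in("side","wrist","scene"):
    f=env.grab_frame(n);cv2.imwrite(f"pics/{n}1.png",f["image"] if n=="wrist" else cv2.resize(f["image"][100:240,170:400],None,fx=3,fy=3,interpolation=cv2.INTER_CUBIC))
s=env.read_state();print(s["clock"],s["position"])
E
```

```text
[-0.01651673  0.          0.01745983]
[0.51435507 0.21685993 0.02645981] [0.51364168 0.21666867 0.02545983] [ 0.66729316  0.06737911 -0.56423007]
True 9.3917 [ 0.16308881 -0.07945092 -0.19325894] [-0.60019055 -0.753154    4.71703658] 0.5141788840765427
11.3167 [0.51261159 0.2158589  0.15780289]
```

View pics/side1.png

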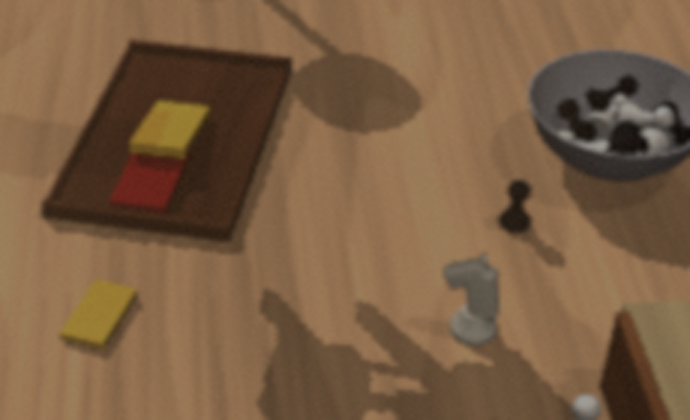

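View pics/wrist1.png

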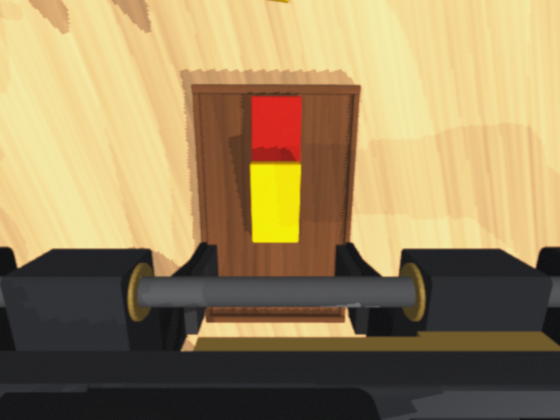

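```bash
python3 - <<'E'
from workcell import env
from h import *
import pickle
f=env.grab_frame("wrist")
a=np.radians(10.8)
def top(Lx,end): # tile top pts at x-end
    d=np.array([-np.cos(a),0,np.sin(a)]);n=np.array([np.sin(a),0,np.cos(a)])
    b=np.array([Lx,0,.008])+n*.01+(d*.08 if end else 0)
    return [b+[0,s*.0225,0] for s in(-1,1)]
pt=lambda L:proj(f,[tw(p) for p in L]).round(1).tolist()
print("red end -110",pt([[-.11,-.0225,.018],[-.11,.0225,.018]]))
print("yellow hi",pt(top(.0224,1)),"lo",pt(top(.0224,0)))
hsv=cv2.cvtColor(f["image"],cv2.COLOR_BGR2HSV)
for c in(262,276,290):
    col=hsv[60:260,c]; y=np.nonzero((col[:,0]>15)&(col[:,0]<38)&(col[:,1]>200))[0]+60; r=np.nonzero(((col[:,0]<8)|(col[:,0]>172))&(col[:,1]>170))[0]+60
    print(c,"red",r.min(),r.max()+1,"yel",y.min(),y.max()+1)
e,_=tool(0.3)
env.goto([.6255,-.1295,.13],list(e))
f=env.grab_frame("wrist");cv2.imwrite("pics/wb.png",f["image"])
for d in env.trace(f,"blue_tile"):
    ys,xs=np.nonzero(d["mask"]);print(d["score"],xs.mean(),ys.mean(),len(xs))
    print(fit([f],[d["mask"]],(.6255,-.1295,[-10,0]),(.08,.045)),fit([f],[d["mask"]],(.6255,-.1295,[-10,0])))
print(env.read_state()["clock"])
E
```

```text
red end -110 [[248.4, 96.4], [300.0, 96.5]]
yellow hi [[248.4, 162.5], [299.9, 162.5]] lo [[251.3, 241.0], [297.2, 241.0]]
262 red 95 161 yel 162 243
276 red 95 161 yel 162 243
290 red 96 161 yel 162 243
0.97 276.0336060137077 199.58633650232147 4523
(array([ 6.230e+02, -1.276e+02, -4.000e-01]), np.float64(0.029418558830323516)) (array([ 6.230e+02, -1.276e+02, -3.000e-01,  7.950e+01,  4.490e+01]), np.float64(0.028434142812290952))
12.8333
```

View pics/wb.png

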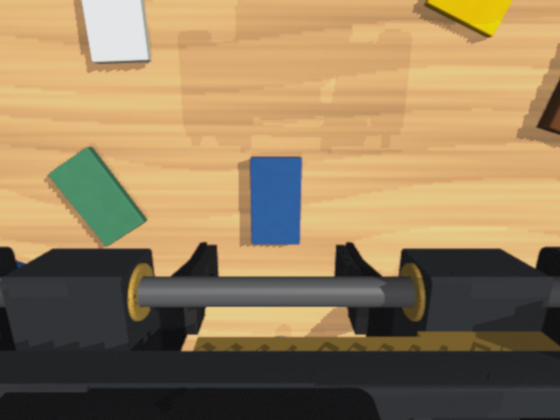

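Yellow matches the model to about 1 px. The blue tile at (276,200) fits 79.5 x 44.9 mm, so it is the one meant. Picking it and placing it.

```bash
python3 - <<'E'
from workcell import env
from h import *
e,_=tool(-.3)
x,y=.6230,-.1276
env.move_straight([x,y,.03],list(e),rate=.2)
print(env.move_straight([x,y,.002],rate=.06,force_limit=8))
env.gripper_to(0.0,15)
s=env.read_state();print(s["clock"],s["position"],s["opening"])
env.move_straight([x,y,.15],rate=.25)
th=10.6; p=tcp_for(.0767,.008,th)
e,_=tool(74.7,th)
env.goto(list(tw(p+[0,0,.09])),list(e))
s=env.read_state();print(s["clock"],s["opening"])
env.move_straight(list(tw(p+[0,0,.008])),rate=.1)
h=env.move_straight(list(tw(p+[0,0,-.002])),rate=.02,force_limit=4)
s=env.read_state();print(h,s["clock"],(s["position"]-tw(p))@TR*1e3,s["force"],s["opening"])
env.gripper_to(.72)
env.move_straight(list(tw(p+[0,0,.06])),rate=.15)
e,_=tool(74.7)
env.move_straight(list(tw([.0,0,.19])),list(e),rate=.2)
for n in("side","wrist","scene"):
    f=env.grab_frame(n);i=f["image"]
    if n=="side": i=cv2.resize(i[90:230,170:400],None,fx=3,fy=3,interpolation=cv2.INTER_CUBIC)
    if n=="scene": i=cv2.resize(i[110:260,210:410],None,fx=3,fy=3,interpolation=cv2.INTER_CUBIC)
    cv2.imwrite(f"pics/{n}2.png",i)
    if n=="wrist":
        for nm,Lx,th in(("yellow",.0224,10.8),("blue",.0767,10.6)):
            a=np.radians(th);d=np.array([-np.cos(a),0,np.sin(a)]);q=np.array([Lx,0,.008])+.01*np.array([np.sin(a),0,np.cos(a)])
            print(nm,proj(f,[tw(q+d*k+[0,w,0]) for k in(0,.08) for w in(-.0225,.0225)]).round(1).tolist())
s=env.read_state();print(s["clock"],s["position"])
E
```

```text
False
14.575 [ 0.62304546 -0.12765536  0.002108  ] 0.5120120576016021
16.8417 0.5179165588433108
True 18.25 [ 0.16826507 -0.03494385  0.08352444] [-0.36290739  0.45334937  5.19811428] 0.5162733223134871
yellow [[253.0, 215.6], [295.7, 215.6], [250.6, 140.4], [298.0, 140.4]]
blue [[253.9, 263.0], [294.8, 263.0], [251.6, 196.1], [297.0, 196.2]]
20.35 [0.51734294 0.23267726 0.18768541]
```

View pics/wrist2.png

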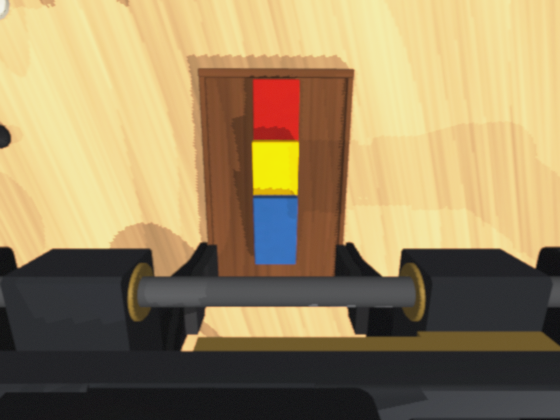

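View pics/side2.png

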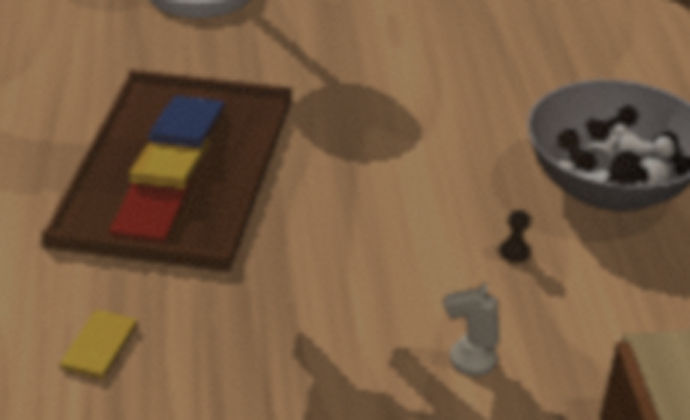

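View pics/scene2.png

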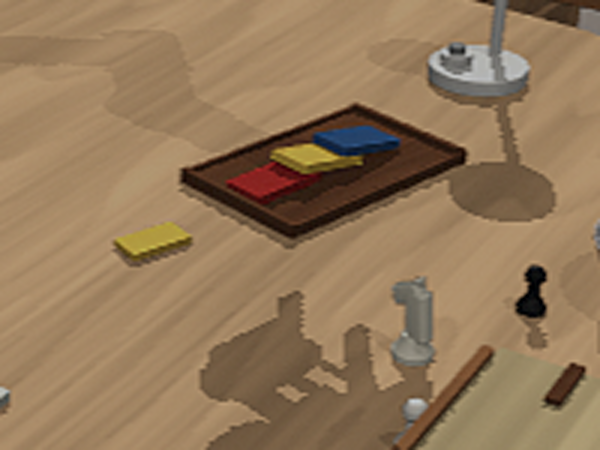

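The wrist view shows red (276,110), yellow (275,167) and blue (276,230) in line. Blue's edges are at rows 196 and 264, against 196 and 263 predicted. The scene crop shows all three shingled, with the knight standing at (412,325). Handing in.

```bash
python3 - <<'E'
from workcell import env
env.dwell(.3)
print(env.read_state()["clock"]); print(env.close_job())
E
```

```text
20.65
the job is handed in; nothing more can be done
None
```

The tiles are laid as asked: yellow laps about a third of its length over the red tile's free end, and blue laps yellow the same way. Yellow went down first, and their other ends were set down on the tray floor. I handed the job in at 20.65 s of the 54 s allowed.

- **Choice of tiles:** I took the yellow tile that measured 80 x 45 mm, not the smaller one of about 55 x 30 mm. Of the blue ones I took the smallest, which also measured 80 x 45 mm.
- **Last checks:** In the final wrist picture the tile edges lay within about 1–2 px of where I predicted them, and all three tiles were in line. Both tiles touched down within 0.2 mm of the planned height. The gripper was open and clear of everything, about 19 cm above the table.
- **Knight and bystanders:** The knight was still standing where it was. The arm never went to the green and white tiles, but the last pictures did not show them.
- **Disagreement:** The fixed cameras and the wrist camera differed by 2–5 mm on positions. I used the wrist camera, with a sideways correction for the tray, because its errors largely cancel between picking and placing.

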